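Rolling pin into its ring rack

ROBOT

A 7-joint arm with a two-finger parallel gripper is mounted at the origin on the work surface. World frame = base frame: x ahead of the robot, y to its left, z up, the work surface at z = 0. Lengths are in m, angles in degrees, forces in N, time in s.
With the tool pointing down it reaches from about 0.4 to 0.85 m from the base axis. Payload 4.5 kg.
Tool frame: the origin (TCP) lies at the very end of the fingers, on their centre line; the grasp point (between the pads) lies 19 mm behind it (bot.pinch_z is the z of the grasp point in the tool frame, in m); z points along the fingers, y is the direction in which the jaws open and shut (so a half turn about z gives the same grasp; the last joint's range is limited). The gripper opens to 88 mm and grips with 3 to 60 N. Pads are 18 mm wide; open, the fingers measure 123 mm over their backs; the gripper's body (75 mm by 187 mm) begins 45 mm behind the grasp point.
Start: joints at [67.025, 39.483, -11.15, 89.685, 9.013, 51.709, -12.324], TCP at [0.263, -0.567, 0.21] pointing down, gripper open.
Joint ranges: [-172.22, 172.22], [-26.19, 119.32], [-84.43, 86.54], [7.71, 146.69], [-57.33, 237.33], [2.42, 119.75], [-152.13, 152.13]. Speed limits (degrees/s): [147.25, 147.25, 180, 180, 180, 180, 180].

INTERFACE

Orientations are given as a 3x3 rotation matrix whose columns are the frame's x, y, z axes.
In Python, from rig import sensors, eyes, bot gives the robot as it stands. The module is installed in compiled form; this text tells all that it offers.
- The arm moves only by the tool servo_tool, never from a script. Its argument "increments" is a list of rows, each an object of numbers: "hand": the gripper's target within -1 to 1 (shut at 1, half-way at 0, fully open at -1); "dx", "dy", "dz": the shift along the tool's x, y, z in mm; "wx", "wy", "wz": the turn, a rotation vector about the tool's x, y, z in rad. A call has 1 to 20 rows; each row is the pose to reach, as a shift and turn from the pose commanded when the call began, along the tool's axes at that moment; what a row does not reach only later rows make up. A row lasts 1/8 s, in which the tool goes at most 62.5 mm and 10.7 degrees, less where a joint would pass 70% of its speed; a pose out of reach is approached as far as the arm can. A call with a gripper value outside its range is refused whole. The fingers move at their own pace and stop on an object; "newtons" is the grip in N (left out, the last holds). Time passes only in rows, so rows that repeat a pose let the fingers close. It gives the time, the measured TCP pose, the force and the opening at its end, in the units of the state.
- sensors.observe(): the state, without advancing time (a new reading comes with each control period).
- eyes.get_image(name): name is "scene" or "top"; returns the picture (400x640x3 uint8, red, green, blue); there is no depth.
- eyes.calibration(name): a dict with "fx", "fy", "cx", "cy" (pixels), "extrinsics" (4x4, takes a point from camera to world coordinates). Camera axes: x right, y up, looking along -z (the intrinsics and any distortion apply to the point x, -y, -z); pixel columns grow to the right and rows downward; lengths in m; the calibration is good to about 2 mm. A picture is of the moment at which its call begins. calibration takes no time and is no camera call.
- bot.sign_off(): hands the job in, once; it reports no verdict.
The state is a dict: "clock": time; "q": joint angles; "joint_velocities": joint speeds; "joint_efforts": joint torques, N m; "position": TCP position; "eef_rot": TCP orientation; "contact_force": force on the tool from outside, world axes, zero at the start; "wrist_torque": the same for the moment, N m; "width": finger opening in m.
Only numpy, scipy, OpenCV 4.12 (cv2) and the standard library are available. Lean on these libraries where they do the work, as an engineer would, in place of code of your own. Each camera call takes 0.05 s, during which the arm holds its last target.

TASK

The small wooden rolling pin has dried in the drainer cup: lift it out and put it away upright in its wire rack, lowering it through the two upper rings and pushing it on past the snug rubber lips until the smallest ring stops its shoulder. Press it firmly home on that springy ring without forcing it, then let go and leave it standing there, with everything else on the counter left where it is.

Things in the scene. Friction and masses are not known exactly. Their poses are not given: they have to be found in the camera images.
- pin: small turned wooden rolling pin, plain pale wood, 190 mm long, about 0.1 kg, alike at both ends, standing upright in a drainer cup at the start. Origin: centre of its lower end; z runs up the pin. Lower handle (diameter 18) z 0 to 40 mm, shoulder cone 40 to 48, barrel (diameter 34) 48 to 140, cone 140 to 148, upper handle (diameter 18) 148 to 190.
- pin_grip (a point): middle of the pin's upper handle, the place to grip it from above: 169 mm above the pin's lower end, diameter 18 mm
- rack: steel wire rolling-pin rack (fixed): foot plate 130 x 150 x 8 mm, two posts 58 mm either side of the middle along its y (152 mm high at +y, 136 mm at -y) and three level rings above one another on one upright axis, widest on top. Origin: on that axis at counter height, z up.
- top_ring (a point): centre of the rack's top ring, inside diameter 44 mm, wire 6 mm thick, 138 mm above the counter
- lip_ring (a point): centre of the rack's middle ring, 115 mm above the counter: a rubber bush 14 mm tall, inside diameter 38 mm, with four sprung rubber lips that stand in to diameter 31 mm. The handle passes freely; the lips drag on the sliding barrel with some 4 to 10 N. More than 30 N between the pin and the two upper rings is ramming.
- stop_post: the rack's second post (-y side) with the smallest ring clamped to it: inside diameter 24 mm, wire 6 mm; handle passes, shoulder cannot. Origin as the rack's, NOT at the ring. The ring's height differs each time and is not measured: feel for it. When the shoulder meets it, the pin's lower end is somewhere 18 to 56 mm above the counter (42 mm below the wire's centre).
- stop_foot (a point): foot of the stop post, 58 mm along -y from the ring axis, 8 mm above the counter. The stop ring on this post is springy: it gives about 1 mm for 9 N. Firmly home is a press of about 6 to 14 N on it, besides the drag of the lips; more than 20 N on it bends it.
- drainer: steel drip tray 150 x 90 mm (fixed) with two open upright cups in a row along its own x, at +33 and -33 mm from the middle, outside diameter 47, inside 43, rims 76 mm above the counter, inner floors 10 mm above the counter. Origin: centre of the tray on the counter. The pin stands in the cup on its +x side; the other is empty.
- bowl: white ceramic bowl, 140 mm across, 60 mm high; origin centre of its foot. Leave it.
- mug: blue-grey mug, 74 mm across without its handle, 85 mm high; origin centre of its foot. Leave it.
- roti_board: round wooden rolling board, 180 mm across, 22 mm thick; origin centre of its underside. Leave it.
- ladle: steel ladle lying on the counter, 290 mm long, bowl 76 mm across; origin 100 mm from the bowl's centre along its handle (+x), counter height. Leave it.
- spatula: green silicone spatula lying on the counter, 270 mm long; origin under its middle. Leave it.
- griddle: square dark griddle pan, 250 x 250 x 36 mm, with a 150 mm handle towards its -x; origin under the middle of the pan. Leave it.
Not all that is in view belongs to the job. Several things have the shape of the pin; the one meant has the colours described above.

How it is judged:
By the outcome, as a careful person would: the job done as asked, in the order asked, and still so for the second after the job is handed in, with the robot touching nothing.
It also fails if it takes over 58 s, if anything falls off the work surface, if the arm or the gripper's body presses on something with over 40 N, if the wrist force passes 120 N, or if a joint passes its speed limit or range.

## Working session

There is one attempt and no reset: what is moved stays moved. The work goes in short steps, Python scripts to look and compute and a tool call to move; the robot and the scene stay as the last step left them, time stands still between calls to the robot, and variables do not carry over. Pictures are saved under pics/ and viewed, and the job is handed in when it is done.

Besides the shell and the picture viewer there is one more tool, called after "Call:" as name(argument=value, ...) on one line, values as JSON. servo_tool: Moves the arm, as the interface text tells. Its arguments: {"type":"object","properties":{"increments":{"type":"array"},"newtons":{"type":"number"}},"required":["increments"]}

```bash
mkdir -p pics
python3 - <<'E'
from rig import sensors, eyes, bot
import cv2,numpy as np
for n in("scene","top"):
    im=eyes.get_image(n); cv2.imwrite(f"pics/{n}0.png",im[:,:,::-1])
    c=eyes.calibration(n); print(n,{k:(np.round(v,4).tolist() if k=="extrinsics" else v) for k,v in c.items()})
s=sensors.observe(); print({k:np.round(v,4).tolist() for k,v in s.items()}); print(bot.pinch_z)
E
```

```text
scene {'fx': 432.69659586214794, 'fy': 432.69659586214794, 'cx': 318.72395456227997, 'cy': 205.32488129694843, 'extrinsics': [[0.6281, -0.6285, 0.4587, 1.1852], [0.7781, 0.5108, -0.3656, -0.5011], [-0.0045, 0.5865, 0.8099, 1.2193], [0.0, 0.0, 0.0, 1.0]]}
top {'fx': 470.750653309666, 'fy': 470.750653309666, 'cx': 319.1867050081208, 'cy': 198.25597797732763, 'extrinsics': [[-0.0006, 0.9982, -0.0601, 0.4503], [-1.0, -0.0003, 0.0049, -0.0157], [0.0049, 0.0601, 0.9982, 1.5995], [0.0, 0.0, 0.0, 1.0]]}
{'clock': 0.1, 'q': [67.0257, 39.5276, -11.1442, 89.7377, 9.0122, 51.7093, -12.3247], 'joint_velocities': [0.0086, -0.1772, -0.0644, -0.1492, 0.049, -0.0063, 0.0398], 'joint_efforts': [-0.0023, -52.85, -1.2711, -15.3835, -0.0525, 0.002, 0.0], 'position': [0.263, -0.5663, 0.2088], 'eef_rot': [[0.9069, 0.4213, -0.0008], [0.4213, -0.9069, 0.0014], [-0.0001, -0.0016, -1.0]], 'contact_force': [0.5377, 0.6834, 0.0682], 'wrist_torque': [0.0327, 0.0332, 0.0328], 'width': 0.0884}
-0.0187
```

View pics/scene0.png

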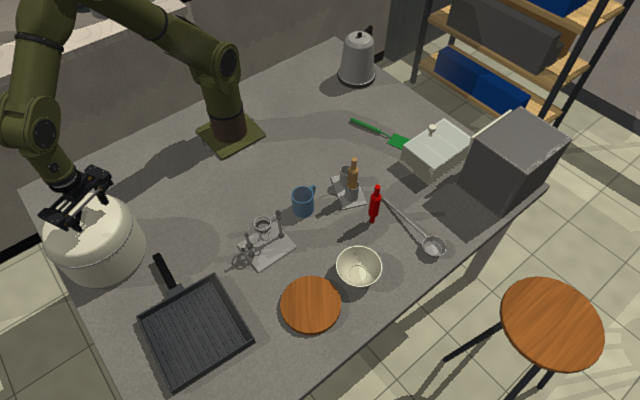

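View pics/top0.png

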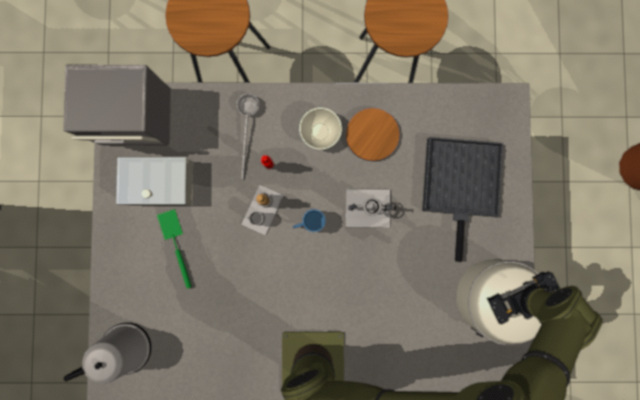

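Run:
```python
import cv2,numpy as np
a=cv2.imread("pics/scene0.png");b=cv2.imread("pics/top0.png")
cv2.imwrite("pics/sz1.png",cv2.resize(a[150:280,220:400],None,fx=4.4,fy=4.4,interpolation=cv2.INTER_CUBIC))
cv2.imwrite("pics/tz1.png",cv2.resize(b[140:250,230:420],None,fx=4.2,fy=4.2,interpolation=cv2.INTER_CUBIC))
```

```text
(no output)
```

View pics/sz1.png

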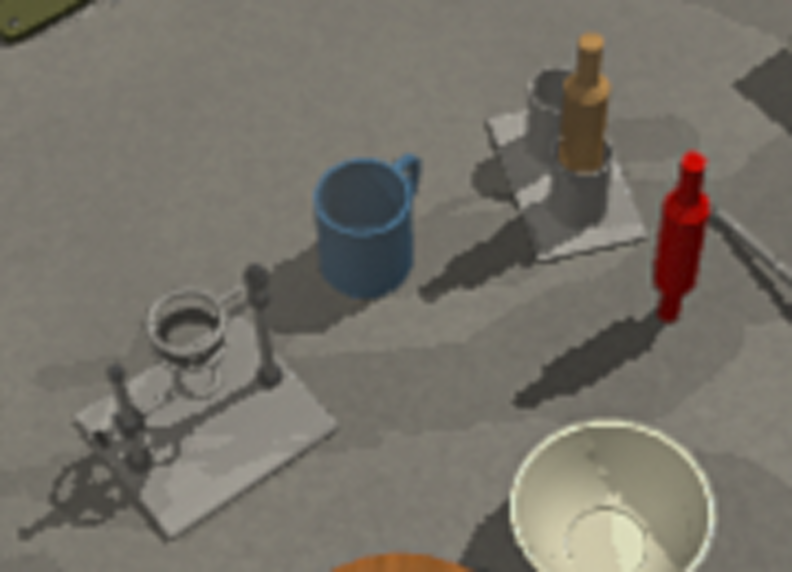

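View pics/tz1.png

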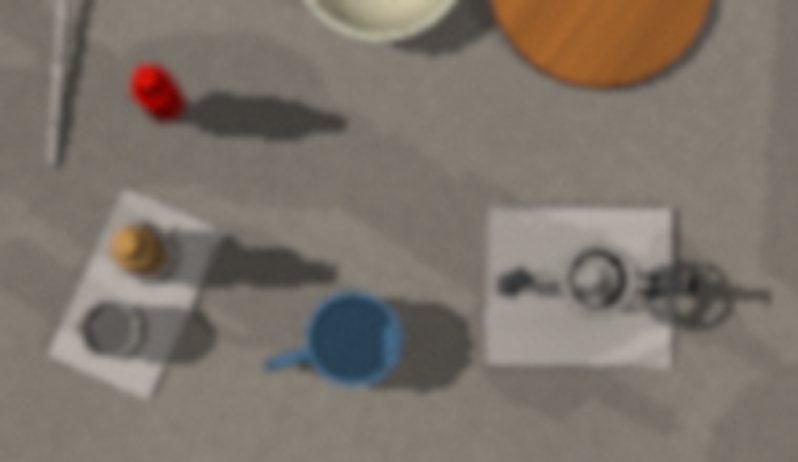

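Run:
```python
import cv2,numpy as np
a=cv2.imread("pics/scene0.png");b=cv2.imread("pics/top0.png")
def crop(im,x0,y0,w,h,f): return cv2.resize(im[y0:y0+h,x0:x0+w],None,fx=f,fy=f,interpolation=cv2.INTER_NEAREST)
c=np.vstack([np.hstack([crop(a,330,150,50,32,8),crop(b,240,180,50,32,8)]),np.hstack([crop(a,240,200,50,40,8),crop(b,348,190,50,40,8)])])
cv2.imwrite("pics/z2.png",c)
def hsvmask(im):
    h=cv2.cvtColor(im,cv2.COLOR_BGR2HSV); return cv2.inRange(h,(8,90,60),(25,255,255))
for n,im,r in(("s",a,(330,150,50,60)),("t",b,(240,180,50,30))):
    x,y,w,h=r; m=hsvmask(im)[y:y+h,x:x+w]; p=np.argwhere(m>0); print(n,p.min(0)+[y,x],p.max(0)+[y,x],p.mean(0)+[y,x])
    for rr in range(h):
        q=np.where(m[rr])[0]
        if len(q): print(rr+y,q.min()+x,q.max()+x)
```

```text
s [158 347] [188 358] [174.625      352.48828125]
158 352 356
159 352 356
160 352 356
161 352 356
162 352 356
163 352 356
164 352 355
165 352 355
166 351 355
167 349 357
168 348 357
169 348 358
170 348 358
171 348 357
172 348 357
173 348 357
174 348 357
175 348 357
176 348 357
177 348 357
178 348 357
179 348 356
180 348 356
181 348 356
182 347 356
183 347 356
184 347 356
185 347 356
186 347 356
187 348 356
188 349 354
t [194 256] [204 268] [199.02727273 262.27272727]
194 259 264
195 258 265
196 257 266
197 257 267
198 256 268
199 256 268
200 257 268
201 257 268
202 258 268
203 259 267
204 262 266
```

View pics/z2.png

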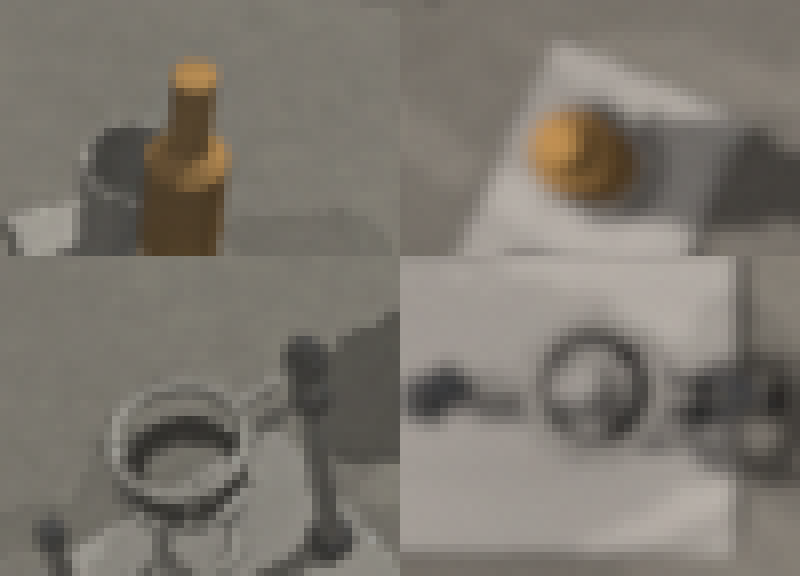

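```bash
cat > h.py <<'E'
from rig import sensors, eyes, bot
import cv2,numpy as np
C={n:eyes.calibration(n) for n in("scene","top")}
def ray(n,u,v):
    c=C[n];E=np.array(c["extrinsics"]);d=np.array([(u-c["cx"])/c["fx"],-(v-c["cy"])/c["fy"],-1]);d=E[:3,:3]@d
    return E[:3,3],d/np.linalg.norm(d)
def onplane(n,u,v,z):
    o,d=ray(n,u,v);return o+d*(z-o[2])/d[2]
def tri(us,ut):
    A=np.zeros((3,3));b=np.zeros(3);L=[]
    for n,p in(("scene",us),("top",ut)):
        o,d=ray(n,*p);P=np.eye(3)-np.outer(d,d);A+=P;b+=P@o;L.append((o,d))
    X=np.linalg.solve(A,b);return X,[np.linalg.norm(np.cross(X-o,d)) for o,d in L]
def proj(n,X):
    c=C[n];E=np.array(c["extrinsics"]);p=E[:3,:3].T@(np.asarray(X)-E[:3,3])
    return np.array([c["cx"]+c["fx"]*p[0]/-p[2],c["cy"]+c["fy"]*p[1]/p[2]])
def circ(X,r,n=48):
    t=np.linspace(0,2*np.pi,n);return [np.add(X,[r*np.cos(a),r*np.sin(a),0]) for a in t]
def overlay(im,n,polys,box,f,out):
    x,y,w,h=box;z=cv2.resize(im[y:y+h,x:x+w],None,fx=f,fy=f,interpolation=cv2.INTER_NEAREST)
    for pts,col in polys:
        q=np.array([(proj(n,p)-[x,y]+.5)*f for p in pts]);cv2.polylines(z,[np.int32(np.round(q))],False,col,1)
    cv2.imwrite(out,z);return z
E
python3 - <<'E'
from h import *
X,e=tri((353.9,158.7),(259.6,197.5));print("pintop",X,e)
print("plane",onplane("scene",353.9,158.7,.2),onplane("top",259.6,197.5,.2))
R,e=tri((262,222.5),(372.2,206));print("ring",R,e)
print("plane",onplane("scene",262,222.5,.138),onplane("top",372.2,206,.138))
# plate corners top
for p in((487,208),(673,210),(673,366),(487,366)): print(onplane("top",p[0]/4.2+230-.5,p[1]/4.2+140-.5,.008))
for p in((125,190),(220,233),(150,398),(50,352)): print("tray",onplane("top",p[0]/4.2+230-.5,p[1]/4.2+140-.5,.004))
E
```

```text
pintop [0.53767068 0.15570161 0.20299498] [np.float64(0.0016838174464910709), np.float64(0.0016838174464910288)]
plane [0.53662649 0.15911978 0.2       ] [0.53683773 0.1547062  0.2       ]
ring [ 0.51475798 -0.18650741  0.13894187] [np.float64(0.0013566618223563394), np.float64(0.0013566618223562641)]
plane [ 0.51494994 -0.18511199  0.138     ] [ 0.51409259 -0.18778125  0.138     ]
[ 0.57742636 -0.11273129  0.008     ]
[ 0.57577569 -0.26304072  0.008     ]
[ 0.44996975 -0.26183308  0.008     ]
[ 0.45005841 -0.11222899  0.008     ]
tray [0.59241591 0.18003099 0.004     ]
tray [0.55751674 0.10302786 0.004     ]
tray [0.42452785 0.15875284 0.004     ]
tray [0.46151881 0.23946208 0.004     ]
```

Call:
servo_tool(increments=[{"dz": -50,"wz": 0.15,"hand": -0.1},{"dz": -90,"wz": 0.3,"hand": -0.1},{"dz": -110,"wz": 0.435,"hand": -0.1},{"dz": -110,"wz": 0.435,"hand": -0.1},{"dz": -110,"wz": 0.435,"hand": -0.1}], newtons=30)

```text
invalid input
```

Call:
servo_tool(increments=[{"hand": -0.1,"dx": 0,"dy": 0,"dz": -50,"wx": 0,"wy": 0,"wz": 0.15},{"hand": -0.1,"dx": 0,"dy": 0,"dz": -90,"wx": 0,"wy": 0,"wz": 0.3},{"hand": -0.1,"dx": 0,"dy": 0,"dz": -110,"wx": 0,"wy": 0,"wz": 0.435},{"hand": -0.1,"dx": 0,"dy": 0,"dz": -110,"wx": 0,"wy": 0,"wz": 0.435}], newtons=30)

```text
clock: 0.6
position: [0.2637, -0.5675, 0.3207]
eef_rot: [[1.0, 0.001, 0.001], [0.001, -1.0, -0.003], [0.001, 0.003, -1.0]]
contact_force: [0.5, 0.9, -0.7]
width: 0.0501
```

Call:
servo_tool(increments=[{"hand": -0.1,"dx": 20,"dy": -50,"dz": 0,"wx": 0,"wy": 0,"wz": 0},{"hand": -0.1,"dx": 40,"dy": -100,"dz": 0,"wx": 0,"wy": 0,"wz": 0},{"hand": -0.1,"dx": 60,"dy": -150,"dz": 0,"wx": 0,"wy": 0,"wz": 0},{"hand": -0.1,"dx": 80,"dy": -200,"dz": 0,"wx": 0,"wy": 0,"wz": 0},{"hand": -0.1,"dx": 100,"dy": -250,"dz": 0,"wx": 0,"wy": 0,"wz": 0},{"hand": -0.1,"dx": 120,"dy": -300,"dz": 0,"wx": 0,"wy": 0,"wz": 0},{"hand": -0.1,"dx": 140,"dy": -350,"dz": 0,"wx": 0,"wy": 0,"wz": 0},{"hand": -0.1,"dx": 160,"dy": -400,"dz": 0,"wx": 0,"wy": 0,"wz": 0},{"hand": -0.1,"dx": 180,"dy": -450,"dz": 0,"wx": 0,"wy": 0,"wz": 0},{"hand": -0.1,"dx": 200,"dy": -500,"dz": 0,"wx": 0,"wy": 0,"wz": 0},{"hand": -0.1,"dx": 220,"dy": -550,"dz": 0,"wx": 0,"wy": 0,"wz": 0},{"hand": -0.1,"dx": 240,"dy": -600,"dz": 0,"wx": 0,"wy": 0,"wz": 0},{"hand": -0.1,"dx": 255,"dy": -650,"dz": 0,"wx": 0,"wy": 0,"wz": 0},{"hand": -0.1,"dx": 268,"dy": -700,"dz": 20,"wx": 0,"wy": 0,"wz": 0},{"hand": -0.1,"dx": 273,"dy": -723,"dz": 60,"wx": 0,"wy": 0,"wz": 0},{"hand": -0.1,"dx": 273,"dy": -723,"dz": 70,"wx": 0,"wy": 0,"wz": 0},{"hand": -0.1,"dx": 273,"dy": -723,"dz": 70,"wx": 0,"wy": 0,"wz": 0}])

```text
clock: 2.72
position: [0.5357, 0.154, 0.2486]
eef_rot: [[1.0, -0.001, -0.003], [-0.001, -1.0, -0.002], [-0.003, 0.002, -1.0]]
contact_force: [0.4, 0.2, -0.0]
width: 0.0485
```

Run:
```python
from h import *
s=sensors.observe();print(s["clock"],s["position"],s["q"],s["contact_force"]);print(np.round(s["eef_rot"],3))
im={n:eyes.get_image(n)[:,:,::-1].copy() for n in C}
T=np.array(s["position"])
a=overlay(im["scene"],"scene",[([T,T-[0,0,.1]],(0,0,255)),([[.538,.156,.0],[.538,.156,.2]],(0,255,0))],(310,110,90,100),5,"pics/a1.png")
b=overlay(im["top"],"top",[([T,T-[0,0,.1]],(0,0,255)),([[.538,.156,.0],[.538,.156,.2]],(0,255,0))],(225,150,70,100),5,"pics/b1.png")
cv2.imwrite("pics/ab1.png",np.hstack([a,b]))
```

```text
2.725 [0.53566721 0.15395037 0.24861445] [ -13.66631284   31.73387642  -11.68846456   98.57522098    7.99084806
   50.69257266 -118.79172282] [ 0.44988162  0.22924231 -0.02889969]
[[ 1.    -0.001 -0.003]
 [-0.001 -1.    -0.002]
 [-0.003  0.002 -1.   ]]
```

View pics/ab1.png

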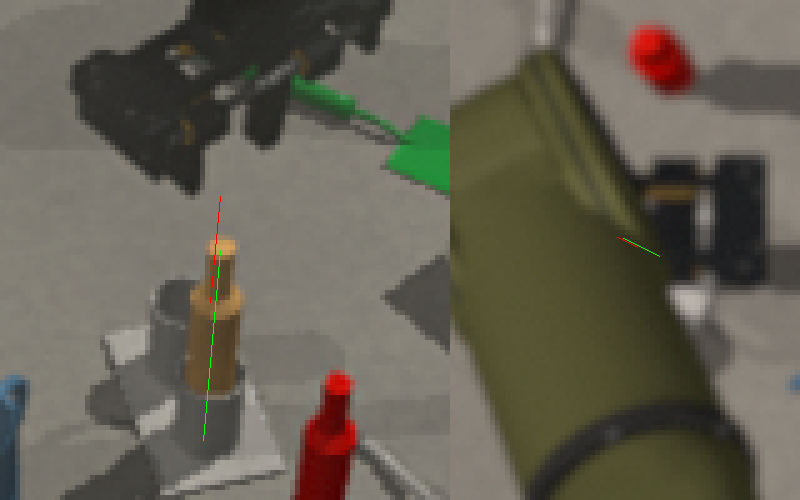

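Run:
```python
from h import *
s=sensors.observe();T=np.array(s["position"])
im=eyes.get_image("scene")[:,:,::-1].copy()
P=[]
for sg in(-1,1):
    q=[T+[dx,sg*y,0] for dx,y in((-.009,.024),(.009,.024),(.009,.037),(-.009,.037),(-.009,.024))];P.append((q,(0,0,255)))
    P.append((np.array(q)+[0,0,.019],(0,255,255)))
overlay(im,"scene",P,(310,100,80,60),10,"pics/a2.png")
```

```text
(no output)
```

View pics/a2.png

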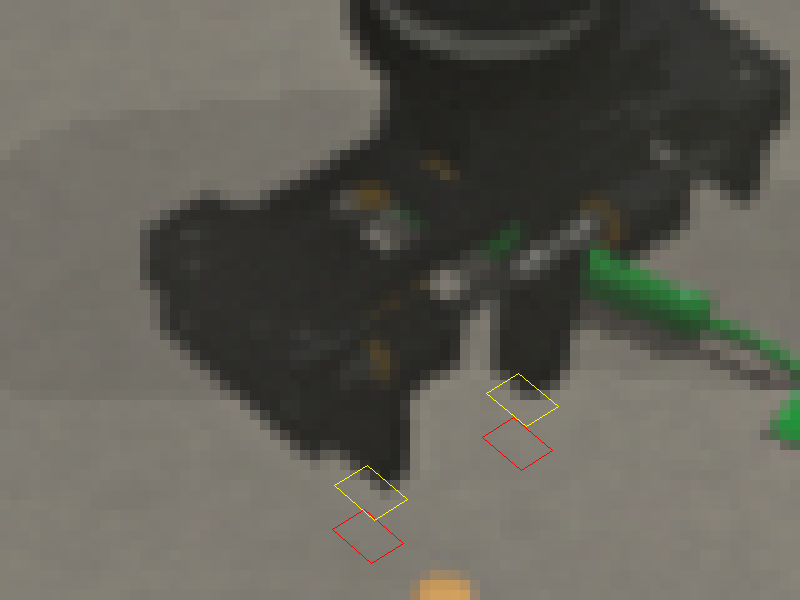

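Run:
```python
from h import *
im=eyes.get_image("scene")[:,:,::-1].copy()
z=im[130:160,335:375].astype(float)
z=np.clip((z-20)*1.6,0,255).astype(np.uint8)
cv2.imwrite("pics/a3.png",cv2.resize(z,None,fx=18,fy=18,interpolation=cv2.INTER_NEAREST))
```

```text
(no output)
```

View pics/a3.png

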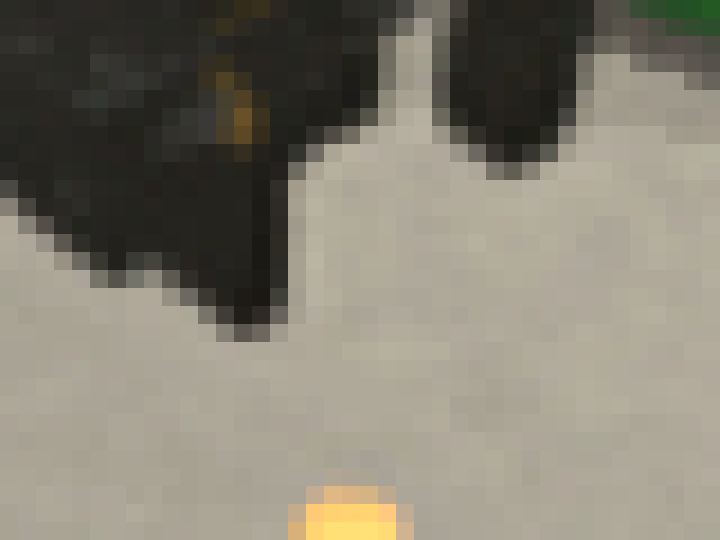

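Call:
servo_tool(increments=[{"hand": -0.1,"dx": 1,"dy": -1,"dz": 20,"wx": 0,"wy": 0,"wz": 0},{"hand": -0.1,"dx": 1,"dy": -1,"dz": 40,"wx": 0,"wy": 0,"wz": 0},{"hand": -0.1,"dx": 1,"dy": -1,"dz": 60,"wx": 0,"wy": 0,"wz": 0},{"hand": -0.1,"dx": 1,"dy": -1,"dz": 67,"wx": 0,"wy": 0,"wz": 0},{"hand": -0.1,"dx": 1,"dy": -1,"dz": 67,"wx": 0,"wy": 0,"wz": 0}])

```text
clock: 3.55
position: [0.5377, 0.1568, 0.183]
eef_rot: [[1.0, -0.001, 0.001], [-0.001, -1.0, -0.0], [0.001, 0.0, -1.0]]
contact_force: [-0.4, 0.8, -0.2]
width: 0.0488
```

Run:
```python
from h import *
s=sensors.observe();T=np.array(s["position"])
im=eyes.get_image("scene")[:,:,::-1].copy()
P=[]
for sg in(-1,1):
    q=[T+[dx,sg*y,0] for dx,y in((-.009,.024),(.009,.024),(.009,.037),(-.009,.037),(-.009,.024))];P.append((q,(0,0,255)))
    P.append((np.array(q)+[0,0,.019],(0,255,255)))
overlay(im,"scene",P,(310,110,80,60),10,"pics/a4.png")
```

```text
(no output)
```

View pics/a4.png

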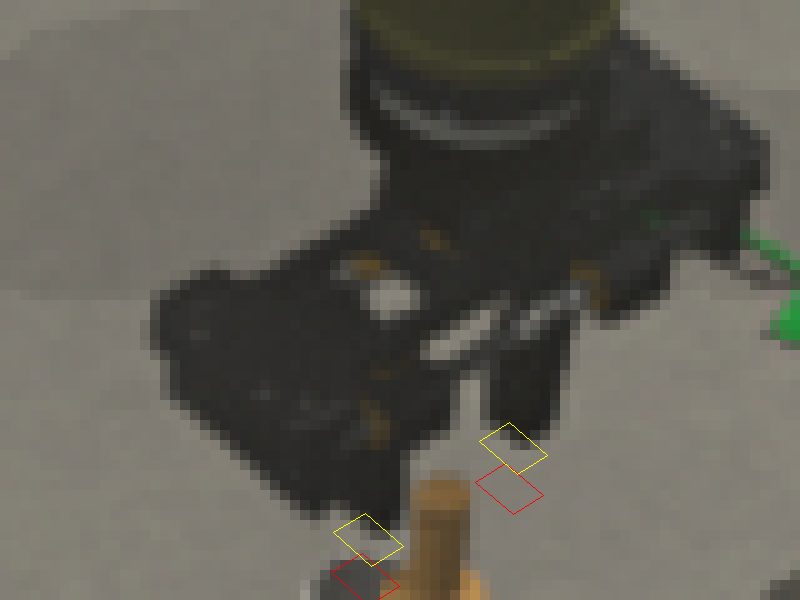

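Call:
servo_tool(increments=[{"hand": -0.1,"dx": 0,"dy": 0,"dz": 15,"wx": 0,"wy": 0,"wz": 0},{"hand": -0.1,"dx": 0,"dy": 0,"dz": 21,"wx": 0,"wy": 0,"wz": 0},{"hand": -0.1,"dx": 0,"dy": 0,"dz": 21,"wx": 0,"wy": 0,"wz": 0},{"hand": 0.3,"dx": 0,"dy": 0,"dz": 21,"wx": 0,"wy": 0,"wz": 0},{"hand": 0.3,"dx": 0,"dy": 0,"dz": 21,"wx": 0,"wy": 0,"wz": 0},{"hand": 0.3,"dx": 0,"dy": 0,"dz": 21,"wx": 0,"wy": 0,"wz": 0}])

```text
clock: 4.35
position: [0.5376, 0.1571, 0.1617]
eef_rot: [[1.0, -0.0, 0.0], [-0.0, -1.0, 0.0], [0.0, -0.0, -1.0]]
contact_force: [-0.4, -0.5, 0.1]
width: 0.0308
```

Run:
```python
from h import *
s=sensors.observe();T=np.array(s["position"])
im=eyes.get_image("scene")[:,:,::-1].copy()
overlay(im,"scene",[([T-[0,.01,0],T+[0,.01,0]],(0,0,255))],(310,120,80,60),10,"pics/a5.png")
```

```text
(no output)
```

View pics/a5.png

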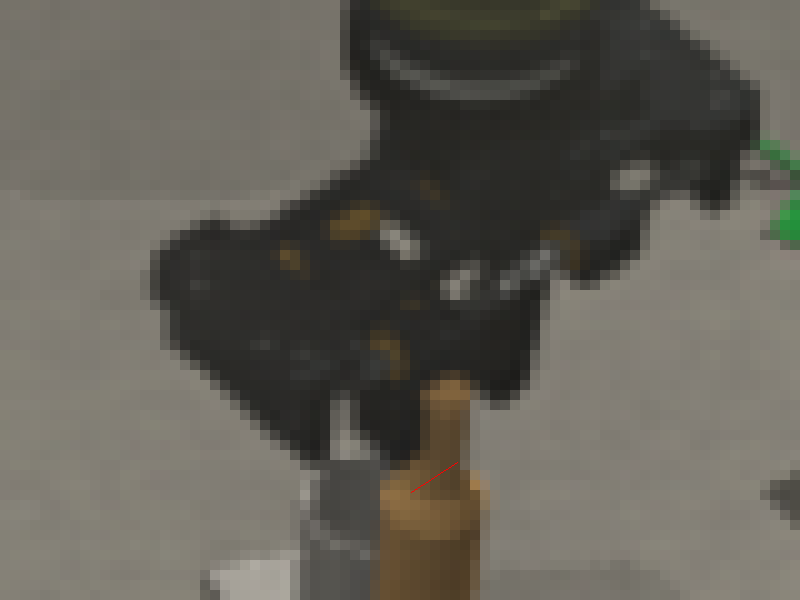

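Call:
servo_tool(increments=[{"hand": 0.5,"dx": 0,"dy": 0,"dz": 0,"wx": 0,"wy": 0,"wz": 0},{"hand": 0.7,"dx": 0,"dy": 0,"dz": 0,"wx": 0,"wy": 0,"wz": 0},{"hand": 1,"dx": 0,"dy": 0,"dz": 0,"wx": 0,"wy": 0,"wz": 0},{"hand": 1,"dx": 0,"dy": 0,"dz": 0,"wx": 0,"wy": 0,"wz": 0},{"hand": 1,"dx": 0,"dy": 0,"dz": 0,"wx": 0,"wy": 0,"wz": 0},{"hand": 1,"dx": 0,"dy": 0,"dz": 0,"wx": 0,"wy": 0,"wz": 0}], newtons=50)

```text
clock: 5.15
position: [0.5375, 0.1571, 0.1616]
eef_rot: [[1.0, -0.0, 0.0], [-0.0, -1.0, 0.0], [0.0, -0.0, -1.0]]
contact_force: [-1.0, 0.4, 0.7]
width: 0.0155
```

Run:
```python
from h import *
s=sensors.observe();T=np.array(s["position"]);print(s["wrist_torque"])
im=eyes.get_image("scene")[:,:,::-1].copy()
overlay(im,"scene",[([T-[0,.01,0],T+[0,.01,0]],(0,0,255))],(310,120,80,60),10,"pics/a6.png")
```

```text
[-0.01533187  0.02312416  0.0114137 ]
```

View pics/a6.png

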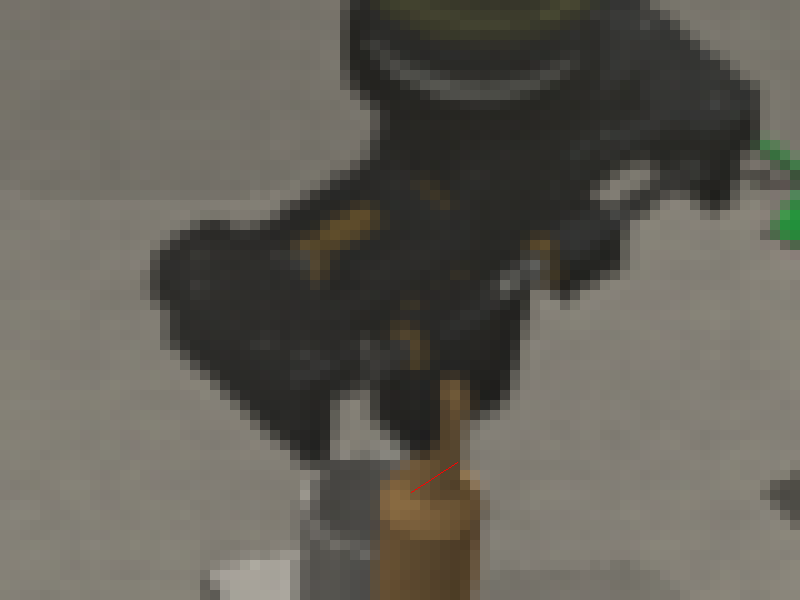

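Call:
servo_tool(increments=[{"hand": 1,"dx": 0,"dy": 0,"dz": -8,"wx": 0,"wy": 0,"wz": 0},{"hand": 1,"dx": 0,"dy": 0,"dz": -25,"wx": 0,"wy": 0,"wz": 0},{"hand": 1,"dx": 0,"dy": 0,"dz": -50,"wx": 0,"wy": 0,"wz": 0},{"hand": 1,"dx": 0,"dy": 0,"dz": -80,"wx": 0,"wy": 0,"wz": 0},{"hand": 1,"dx": 0,"dy": 0,"dz": -110,"wx": 0,"wy": 0,"wz": 0},{"hand": 1,"dx": 0,"dy": 0,"dz": -140,"wx": 0,"wy": 0,"wz": 0},{"hand": 1,"dx": 0,"dy": 0,"dz": -165,"wx": 0,"wy": 0,"wz": 0},{"hand": 1,"dx": 0,"dy": 0,"dz": -180,"wx": 0,"wy": 0,"wz": 0},{"hand": 1,"dx": 0,"dy": 0,"dz": -180,"wx": 0,"wy": 0,"wz": 0}])

```text
clock: 6.32
position: [0.5378, 0.1573, 0.3427]
eef_rot: [[1.0, -0.0, 0.002], [-0.0, -1.0, 0.001], [0.002, -0.001, -1.0]]
contact_force: [-0.3, -0.0, -1.8]
width: 0.0151
```

Run:
```python
from h import *
s=sensors.observe();T=np.array(s["position"]);print(T,s["contact_force"])
im=eyes.get_image("scene")[:,:,::-1].copy()
B=T+[0,0,.01-.1617]
overlay(im,"scene",[([B,B+[0,0,.19]],(0,0,255))]+[(circ(B+[0,0,z],r),(0,255,0)) for z,r in((0,.009),(.048,.017),(.14,.017))],(290,70,110,100),6,"pics/a7.png")
```

```text
[0.5378397  0.15731911 0.34271275] [-0.31794053 -0.02379845 -1.75737737]
```

View pics/a7.png

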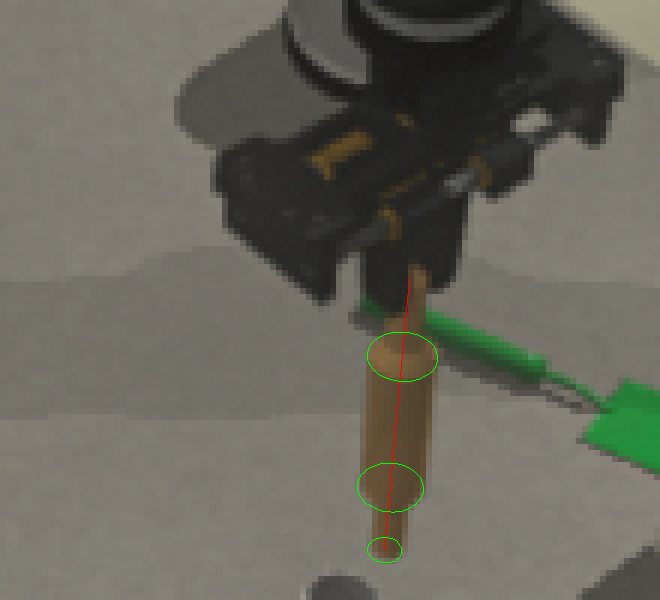

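Call:
servo_tool(increments=[{"hand": 1,"dx": -1,"dy": 20,"dz": 0,"wx": 0,"wy": 0,"wz": 0},{"hand": 1,"dx": -4,"dy": 60,"dz": 0,"wx": 0,"wy": 0,"wz": 0},{"hand": 1,"dx": -7,"dy": 100,"dz": 0,"wx": 0,"wy": 0,"wz": 0},{"hand": 1,"dx": -10,"dy": 140,"dz": 0,"wx": 0,"wy": 0,"wz": 0},{"hand": 1,"dx": -13,"dy": 180,"dz": 0,"wx": 0,"wy": 0,"wz": 0},{"hand": 1,"dx": -16,"dy": 220,"dz": 0,"wx": 0,"wy": 0,"wz": 0},{"hand": 1,"dx": -19,"dy": 260,"dz": 0,"wx": 0,"wy": 0,"wz": 0},{"hand": 1,"dx": -22,"dy": 300,"dz": 0,"wx": 0,"wy": 0,"wz": 0},{"hand": 1,"dx": -24,"dy": 330,"dz": 0,"wx": 0,"wy": 0,"wz": 0},{"hand": 1,"dx": -24,"dy": 344,"dz": 10,"wx": 0,"wy": 0,"wz": 0},{"hand": 1,"dx": -24,"dy": 344,"dz": 25,"wx": 0,"wy": 0,"wz": 0},{"hand": 1,"dx": -24,"dy": 344,"dz": 25,"wx": 0,"wy": 0,"wz": 0},{"hand": 1,"dx": -24,"dy": 344,"dz": 25,"wx": 0,"wy": 0,"wz": 0}])

```text
clock: 8.0
position: [0.5134, -0.1863, 0.3165]
eef_rot: [[1.0, 0.001, -0.0], [0.001, -1.0, 0.0], [-0.0, -0.0, -1.0]]
contact_force: [0.3, -0.1, -1.4]
width: 0.015
```

Run:
```python
from h import *
s=sensors.observe();T=np.array(s["position"]);print(T,s["contact_force"])
im={n:eyes.get_image(n)[:,:,::-1].copy() for n in C}
B=T+[0,0,.01-.1617]
R=np.array([.514,-.187,0])
P=[([B,B+[0,0,.19]],(0,0,255))]+[(circ(B+[0,0,z],r),(0,255,0)) for z,r in((0,.009),(.048,.017),(.14,.017))]+[(circ(R+[0,0,.138],r),(255,255,0)) for r in(.022,.028)]
a=overlay(im["scene"],"scene",P,(215,140,90,120),5,"pics/a8.png")
b=overlay(im["top"],"top",P,(330,150,70,120),5,"pics/b8.png")
cv2.imwrite("pics/ab8.png",np.hstack([a,b]))
cv2.imwrite("pics/raw8.png",im["scene"]);cv2.imwrite("pics/raw8t.png",im["top"])
```

```text
[ 0.51340947 -0.18631113  0.31647422] [ 0.3104277  -0.10189448 -1.39817505]
```

View pics/ab8.png

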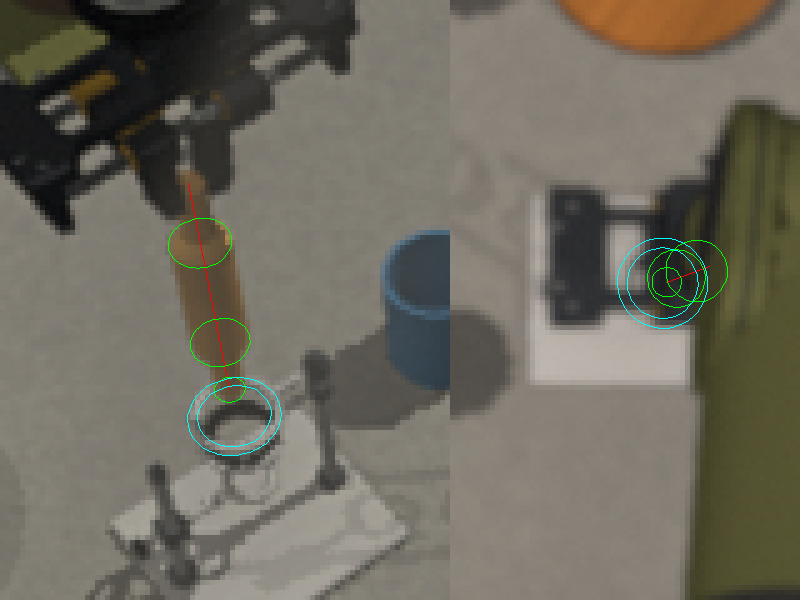

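Run:
```python
from h import *
im=cv2.imread("pics/raw8.png");T=np.array([0.5134,-0.1863,0.3165]);B=T+[0,0,.01-.1617]
R=np.array([.514,-.187,0])
P=[(circ(B+[0,0,z],r),(0,255,0)) for z,r in((0,.009),(.048,.017),(.14,.017))]+[(circ(R+[0,0,.138],r),(255,255,0)) for r in(.022,.028)]+[([B+[0,0,z]for z in(0,.19)],(0,0,255))]
a=overlay(im,"scene",[],(245,165,35,75),8,"pics/x.png");b=overlay(im,"scene",P,(245,165,35,75),8,"pics/x.png")
cv2.imwrite("pics/x.png",np.hstack([a,b]))
hs=cv2.cvtColor(im,cv2.COLOR_BGR2HSV);m=cv2.inRange(hs,(5,70,40),(25,255,255))
for r in range(176,222,2):
    q=np.where(m[r,240:285])[0]
    # axis col at row
    zz=np.linspace(0,.19,400);pp=np.array([proj("scene",B+[0,0,z]) for z in zz]);ax=np.interp(-r,-pp[:,1][::1],pp[:,0]) if 0 else pp[np.argmin(abs(pp[:,1]-r)),0]
    if len(q):print(r,q.min()+240,q.max()+240,(q.min()+q.max())/2+240,round(ax,2))
```

```text
176 250 256 253.0 252.04
178 251 255 253.0 252.44
180 252 256 254.0 252.84
182 252 256 254.0 253.23
184 251 258 254.5 253.64
186 250 260 255.0 254.05
188 249 261 255.0 254.45
190 249 261 255.0 254.86
192 250 261 255.5 255.25
194 250 262 256.0 255.66
196 251 262 256.5 256.06
198 251 262 256.5 256.46
200 251 263 257.0 256.87
202 252 263 257.5 257.28
204 253 264 258.5 257.68
206 253 264 258.5 258.08
208 253 264 258.5 258.47
210 254 263 258.5 258.88
212 257 262 259.5 259.28
214 257 263 260.0 259.7
216 258 263 260.5 260.09
218 258 262 260.0 260.36
```

View pics/x.png

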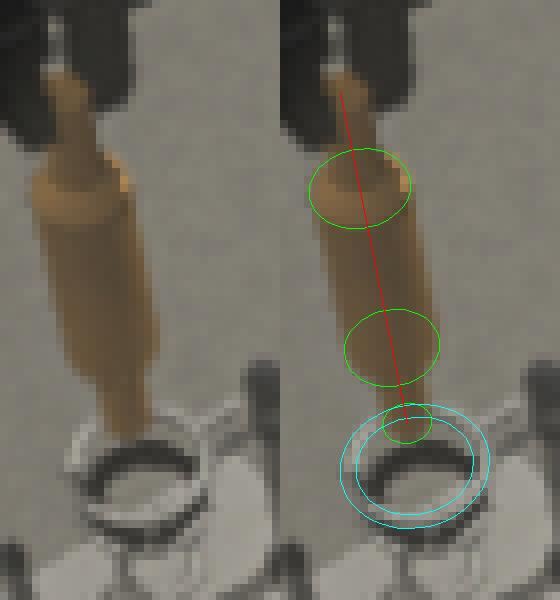

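Call:
servo_tool(increments=[{"hand": 1,"dx": 2,"dy": 0,"dz": 10,"wx": 0,"wy": 0,"wz": 0},{"hand": 1,"dx": 2,"dy": 0,"dz": 20,"wx": 0,"wy": 0,"wz": 0},{"hand": 1,"dx": 2,"dy": 0,"dz": 30,"wx": 0,"wy": 0,"wz": 0},{"hand": 1,"dx": 2,"dy": 0,"dz": 40,"wx": 0,"wy": 0,"wz": 0},{"hand": 1,"dx": 2,"dy": 0,"dz": 50,"wx": 0,"wy": 0,"wz": 0},{"hand": 1,"dx": 2,"dy": 0,"dz": 60,"wx": 0,"wy": 0,"wz": 0},{"hand": 1,"dx": 2,"dy": 0,"dz": 60,"wx": 0,"wy": 0,"wz": 0},{"hand": 1,"dx": 2,"dy": 0,"dz": 60,"wx": 0,"wy": 0,"wz": 0}])

```text
clock: 9.1
position: [0.5156, -0.1869, 0.2567]
eef_rot: [[1.0, -0.0, 0.001], [-0.0, -1.0, -0.0], [0.001, 0.0, -1.0]]
contact_force: [-0.3, -0.1, -0.7]
width: 0.0154
```

Run:
```python
from h import *
s=sensors.observe();T=np.array(s["position"]);print(T,s["contact_force"],s["wrist_torque"])
im=eyes.get_image("scene")[:,:,::-1].copy()
B=T+[0,0,.01-.1617]
R=np.array([.5145,-.1865,0])
P=[([B,B+[0,0,.19]],(0,0,255))]+[(circ(B+[0,0,z],r),(0,255,0)) for z,r in((0,.009),(.048,.017),(.14,.017))]+[(circ(R+[0,0,.138],r),(255,255,0)) for r in(.022,.028)]
a=overlay(im,"scene",[],(235,170,50,80),7,"pics/a9.png")
b=overlay(im,"scene",P,(235,170,50,80),7,"pics/b9.png")
cv2.imwrite("pics/ab9.png",np.hstack([a,b]))
```

```text
[ 0.51562609 -0.18694922  0.25674253] [-0.28321912 -0.0789161  -0.6674452 ] [ 0.05278022 -0.05061925  0.03995039]
```

View pics/ab9.png

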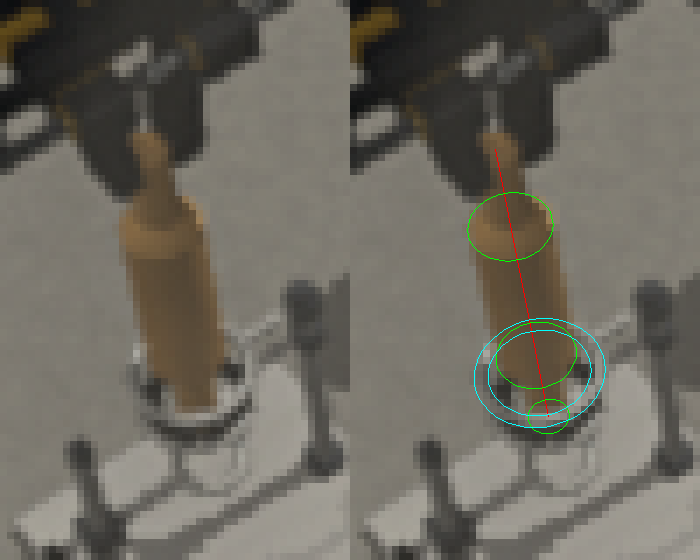

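Call:
servo_tool(increments=[{"hand": 1,"dx": 0,"dy": 0,"dz": 5,"wx": 0,"wy": 0,"wz": 0},{"hand": 1,"dx": 0,"dy": 0,"dz": 10,"wx": 0,"wy": 0,"wz": 0},{"hand": 1,"dx": 0,"dy": 0,"dz": 15,"wx": 0,"wy": 0,"wz": 0},{"hand": 1,"dx": 0,"dy": 0,"dz": 20,"wx": 0,"wy": 0,"wz": 0},{"hand": 1,"dx": 0,"dy": 0,"dz": 25,"wx": 0,"wy": 0,"wz": 0},{"hand": 1,"dx": 0,"dy": 0,"dz": 25,"wx": 0,"wy": 0,"wz": 0}])

```text
clock: 9.9
position: [0.515, -0.1868, 0.231]
eef_rot: [[1.0, -0.0, -0.001], [-0.0, -1.0, 0.0], [-0.001, -0.0, -1.0]]
contact_force: [-0.0, -0.9, -1.5]
width: 0.0149
```

Call:
servo_tool(increments=[{"hand": 1,"dx": 0,"dy": 0,"dz": 2,"wx": 0,"wy": 0,"wz": 0},{"hand": 1,"dx": 0,"dy": 0,"dz": 4,"wx": 0,"wy": 0,"wz": 0},{"hand": 1,"dx": 0,"dy": 0,"dz": 6,"wx": 0,"wy": 0,"wz": 0},{"hand": 1,"dx": 0,"dy": 0,"dz": 8,"wx": 0,"wy": 0,"wz": 0}])

```text
clock: 10.4
position: [0.5154, -0.1868, 0.2235]
eef_rot: [[1.0, -0.0, 0.0], [-0.0, -1.0, 0.0], [0.0, -0.0, -1.0]]
contact_force: [-0.6, -0.6, -0.4]
width: 0.0154
```

Run:
```python
from h import *
s=sensors.observe();print(s["position"],s["contact_force"],s["wrist_torque"])
```

```text
[ 0.51542216 -0.1868385   0.22347687] [-0.60859025 -0.5830283  -0.42576875] [0.13983414 0.05997945 0.06525348]
```

Call:
servo_tool(increments=[{"hand": 1,"dx": 0,"dy": 0,"dz": 2,"wx": 0,"wy": 0,"wz": 0},{"hand": 1,"dx": 0,"dy": 0,"dz": 4,"wx": 0,"wy": 0,"wz": 0},{"hand": 1,"dx": 0,"dy": 0,"dz": 6,"wx": 0,"wy": 0,"wz": 0}])

```text
clock: 10.78
position: [0.5162, -0.187, 0.2182]
eef_rot: [[1.0, -0.0, 0.002], [-0.0, -1.0, -0.0], [0.002, 0.0, -1.0]]
contact_force: [-0.5, 0.4, 5.2]
width: 0.0154
```

Call:
servo_tool(increments=[{"hand": 1,"dx": 0,"dy": 0,"dz": 2,"wx": 0,"wy": 0,"wz": 0},{"hand": 1,"dx": 0,"dy": 0,"dz": 4,"wx": 0,"wy": 0,"wz": 0}])

```text
clock: 11.02
position: [0.5163, -0.1871, 0.2143]
eef_rot: [[1.0, -0.0, 0.002], [-0.0, -1.0, -0.001], [0.002, 0.001, -1.0]]
contact_force: [0.0, 0.9, 6.7]
width: 0.0152
```

Call:
servo_tool(increments=[{"hand": 1,"dx": 0,"dy": 0,"dz": 1,"wx": 0,"wy": 0,"wz": 0},{"hand": 1,"dx": 0,"dy": 0,"dz": 2,"wx": 0,"wy": 0,"wz": 0}])

```text
clock: 11.28
position: [0.5164, -0.1872, 0.2124]
eef_rot: [[1.0, -0.0, 0.003], [-0.0, -1.0, -0.001], [0.003, 0.001, -1.0]]
contact_force: [0.8, 0.5, 6.9]
width: 0.0156
```

Call:
servo_tool(increments=[{"hand": 1,"dx": 0,"dy": 0,"dz": 1,"wx": 0,"wy": 0,"wz": 0},{"hand": 1,"dx": 0,"dy": 0,"dz": 2,"wx": 0,"wy": 0,"wz": 0}])

```text
clock: 11.52
position: [0.5164, -0.1872, 0.2105]
eef_rot: [[1.0, -0.0, 0.003], [-0.0, -1.0, -0.001], [0.003, 0.001, -1.0]]
contact_force: [-0.3, -0.9, 7.7]
width: 0.015
```

Call:
servo_tool(increments=[{"hand": 1,"dx": 0,"dy": 0,"dz": 1,"wx": 0,"wy": 0,"wz": 0},{"hand": 1,"dx": 0,"dy": 0,"dz": 2,"wx": 0,"wy": 0,"wz": 0}])

```text
clock: 11.78
position: [0.5164, -0.1872, 0.2084]
eef_rot: [[1.0, -0.0, 0.003], [-0.0, -1.0, -0.001], [0.003, 0.001, -1.0]]
contact_force: [0.1, 0.8, 6.8]
width: 0.015
```

Call:
servo_tool(increments=[{"hand": 1,"dx": 0,"dy": 0,"dz": 1,"wx": 0,"wy": 0,"wz": 0},{"hand": 1,"dx": 0,"dy": 0,"dz": 2,"wx": 0,"wy": 0,"wz": 0}])

```text
clock: 12.02
position: [0.5164, -0.1872, 0.2065]
eef_rot: [[1.0, -0.0, 0.003], [-0.0, -1.0, -0.001], [0.003, 0.001, -1.0]]
contact_force: [1.1, 0.4, 6.9]
width: 0.015
```

Call:
servo_tool(increments=[{"hand": 1,"dx": 0,"dy": 0,"dz": 1,"wx": 0,"wy": 0,"wz": 0},{"hand": 1,"dx": 0,"dy": 0,"dz": 2,"wx": 0,"wy": 0,"wz": 0}])

```text
clock: 12.28
position: [0.5164, -0.1872, 0.2044]
eef_rot: [[1.0, -0.0, 0.003], [-0.0, -1.0, -0.001], [0.003, 0.001, -1.0]]
contact_force: [-0.6, 0.2, 7.0]
width: 0.0151
```

Call:
servo_tool(increments=[{"hand": 1,"dx": 0,"dy": 0,"dz": 1,"wx": 0,"wy": 0,"wz": 0},{"hand": 1,"dx": 0,"dy": 0,"dz": 2,"wx": 0,"wy": 0,"wz": 0}])

```text
clock: 12.52
position: [0.5164, -0.1871, 0.2024]
eef_rot: [[1.0, -0.0, 0.002], [-0.0, -1.0, -0.001], [0.002, 0.001, -1.0]]
contact_force: [-1.1, 0.8, 7.3]
width: 0.0152
```

Call:
servo_tool(increments=[{"hand": 1,"dx": 0,"dy": 0,"dz": 1,"wx": 0,"wy": 0,"wz": 0},{"hand": 1,"dx": 0,"dy": 0,"dz": 2,"wx": 0,"wy": 0,"wz": 0}])

```text
clock: 12.78
position: [0.5164, -0.1871, 0.2004]
eef_rot: [[1.0, -0.0, 0.002], [-0.0, -1.0, -0.001], [0.002, 0.001, -1.0]]
contact_force: [-1.3, 0.3, 8.2]
width: 0.0154
```

Call:
servo_tool(increments=[{"hand": 1,"dx": 0,"dy": 0,"dz": 1,"wx": 0,"wy": 0,"wz": 0},{"hand": 1,"dx": 0,"dy": 0,"dz": 2,"wx": 0,"wy": 0,"wz": 0}])

```text
clock: 13.02
position: [0.5164, -0.1871, 0.1984]
eef_rot: [[1.0, -0.0, 0.003], [-0.0, -1.0, -0.001], [0.003, 0.001, -1.0]]
contact_force: [0.1, 1.0, 8.2]
width: 0.015
```

Run:
```python
from h import *
s=sensors.observe();T=np.array(s["position"]);print(T,s["contact_force"])
im=eyes.get_image("scene")[:,:,::-1].copy()
B=T+[0,0,.01-.1617]
P=[([B,B+[0,0,.19]],(0,0,255))]+[(circ(B+[0,0,z],r),(0,255,0)) for z,r in((0,.009),(.048,.017),(.14,.017))]
a=overlay(im,"scene",[],(235,180,50,80),7,"pics/a10.png")
b=overlay(im,"scene",P,(235,180,50,80),7,"pics/b10.png")
cv2.imwrite("pics/ab10.png",np.hstack([a,b]))
```

```text
[ 0.51641476 -0.18712477  0.19843519] [0.14774556 0.99619076 8.21151873]
```

View pics/ab10.png

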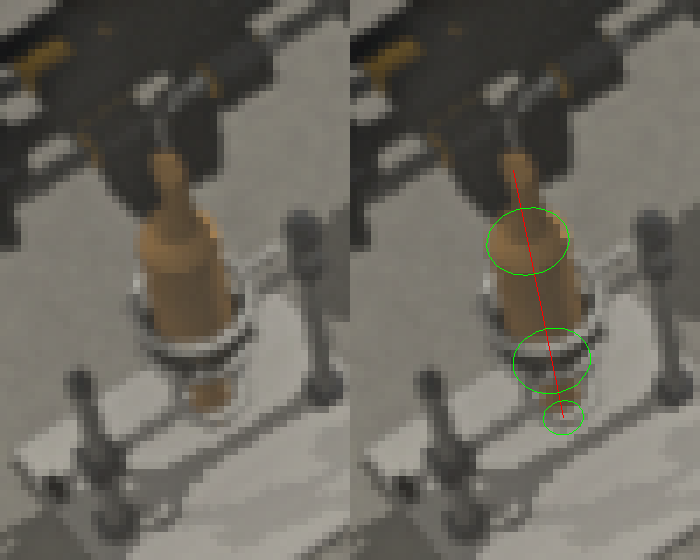

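Call:
servo_tool(increments=[{"hand": 1,"dx": 0,"dy": 0,"dz": 1,"wx": 0,"wy": 0,"wz": 0},{"hand": 1,"dx": 0,"dy": 0,"dz": 2,"wx": 0,"wy": 0,"wz": 0}])

```text
clock: 13.32
position: [0.5163, -0.1871, 0.1964]
eef_rot: [[1.0, -0.0, 0.002], [-0.0, -1.0, -0.001], [0.002, 0.001, -1.0]]
contact_force: [-0.1, 0.1, 6.4]
width: 0.0154
```

Call:
servo_tool(increments=[{"hand": 1,"dx": 0,"dy": 0,"dz": 1,"wx": 0,"wy": 0,"wz": 0},{"hand": 1,"dx": 0,"dy": 0,"dz": 2,"wx": 0,"wy": 0,"wz": 0}])

```text
clock: 13.58
position: [0.5163, -0.1871, 0.1944]
eef_rot: [[1.0, -0.0, 0.002], [-0.0, -1.0, -0.001], [0.002, 0.001, -1.0]]
contact_force: [-0.2, 0.1, 6.6]
width: 0.0154
```

Call:
servo_tool(increments=[{"hand": 1,"dx": 0,"dy": 0,"dz": 1,"wx": 0,"wy": 0,"wz": 0},{"hand": 1,"dx": 0,"dy": 0,"dz": 2,"wx": 0,"wy": 0,"wz": 0}])

```text
clock: 13.82
position: [0.5163, -0.1871, 0.1924]
eef_rot: [[1.0, -0.0, 0.002], [-0.0, -1.0, -0.001], [0.002, 0.001, -1.0]]
contact_force: [-0.9, 0.1, 7.0]
width: 0.0154
```

Call:
servo_tool(increments=[{"hand": 1,"dx": 0,"dy": 0,"dz": 1,"wx": 0,"wy": 0,"wz": 0},{"hand": 1,"dx": 0,"dy": 0,"dz": 2,"wx": 0,"wy": 0,"wz": 0}])

```text
clock: 14.08
position: [0.5163, -0.1871, 0.1904]
eef_rot: [[1.0, -0.0, 0.002], [-0.0, -1.0, -0.001], [0.002, 0.001, -1.0]]
contact_force: [0.1, 0.3, 6.9]
width: 0.0149
```

Call:
servo_tool(increments=[{"hand": 1,"dx": 0,"dy": 0,"dz": 1,"wx": 0,"wy": 0,"wz": 0},{"hand": 1,"dx": 0,"dy": 0,"dz": 2,"wx": 0,"wy": 0,"wz": 0}])

```text
clock: 14.32
position: [0.5163, -0.1871, 0.1883]
eef_rot: [[1.0, -0.0, 0.002], [-0.0, -1.0, -0.001], [0.002, 0.001, -1.0]]
contact_force: [-0.6, -0.5, 6.0]
width: 0.0154
```

Call:
servo_tool(increments=[{"hand": 1,"dx": 0,"dy": 0,"dz": 1,"wx": 0,"wy": 0,"wz": 0},{"hand": 1,"dx": 0,"dy": 0,"dz": 2,"wx": 0,"wy": 0,"wz": 0}])

```text
clock: 14.58
position: [0.5163, -0.1871, 0.1864]
eef_rot: [[1.0, -0.0, 0.002], [-0.0, -1.0, -0.001], [0.002, 0.001, -1.0]]
contact_force: [-0.2, 0.5, 7.0]
width: 0.0153
```

Call:
servo_tool(increments=[{"hand": 1,"dx": 0,"dy": 0,"dz": 1,"wx": 0,"wy": 0,"wz": 0},{"hand": 1,"dx": 0,"dy": 0,"dz": 2,"wx": 0,"wy": 0,"wz": 0}])

```text
clock: 14.82
position: [0.5163, -0.1871, 0.1844]
eef_rot: [[1.0, -0.0, 0.002], [-0.0, -1.0, -0.001], [0.002, 0.001, -1.0]]
contact_force: [-0.7, 1.1, 7.4]
width: 0.0153
```

Call:
servo_tool(increments=[{"hand": 1,"dx": 0,"dy": 0,"dz": 1,"wx": 0,"wy": 0,"wz": 0},{"hand": 1,"dx": 0,"dy": 0,"dz": 2,"wx": 0,"wy": 0,"wz": 0}])

```text
clock: 15.08
position: [0.5163, -0.187, 0.1824]
eef_rot: [[1.0, -0.0, 0.002], [-0.0, -1.0, -0.001], [0.002, 0.001, -1.0]]
contact_force: [-0.4, 0.8, 7.7]
width: 0.0154
```

Call:
servo_tool(increments=[{"hand": 1,"dx": 0,"dy": 0,"dz": 1,"wx": 0,"wy": 0,"wz": 0},{"hand": 1,"dx": 0,"dy": 0,"dz": 2,"wx": 0,"wy": 0,"wz": 0}])

```text
clock: 15.32
position: [0.5163, -0.187, 0.1803]
eef_rot: [[1.0, -0.0, 0.002], [-0.0, -1.0, -0.001], [0.002, 0.001, -1.0]]
contact_force: [0.4, 0.7, 8.3]
width: 0.0151
```

Call:
servo_tool(increments=[{"hand": 1,"dx": 0,"dy": 0,"dz": 1,"wx": 0,"wy": 0,"wz": 0},{"hand": 1,"dx": 0,"dy": 0,"dz": 2,"wx": 0,"wy": 0,"wz": 0}])

```text
clock: 15.58
position: [0.5162, -0.1871, 0.1783]
eef_rot: [[1.0, -0.0, 0.002], [-0.0, -1.0, -0.001], [0.002, 0.001, -1.0]]
contact_force: [-0.2, 0.3, 7.9]
width: 0.0147
```

Call:
servo_tool(increments=[{"hand": 1,"dx": 0,"dy": 0,"dz": 1,"wx": 0,"wy": 0,"wz": 0},{"hand": 1,"dx": 0,"dy": 0,"dz": 1.5,"wx": 0,"wy": 0,"wz": 0}])

```text
clock: 15.82
position: [0.5162, -0.187, 0.1767]
eef_rot: [[1.0, -0.0, 0.002], [-0.0, -1.0, -0.001], [0.002, 0.001, -1.0]]
contact_force: [0.1, -0.2, 7.3]
width: 0.0153
```

Call:
servo_tool(increments=[{"hand": 1,"dx": 0,"dy": 0,"dz": 1,"wx": 0,"wy": 0,"wz": 0},{"hand": 1,"dx": 0,"dy": 0,"dz": 1.5,"wx": 0,"wy": 0,"wz": 0}])

```text
clock: 16.08
position: [0.5166, -0.187, 0.1756]
eef_rot: [[1.0, -0.0, 0.003], [-0.0, -1.0, -0.001], [0.003, 0.001, -1.0]]
contact_force: [-1.6, 0.7, 10.9]
width: 0.0153
```

Call:
servo_tool(increments=[{"hand": 1,"dx": 0,"dy": 0,"dz": 0.5,"wx": 0,"wy": 0,"wz": 0},{"hand": 1,"dx": 0,"dy": 0,"dz": 0.5,"wx": 0,"wy": 0,"wz": 0}])

```text
clock: 16.32
position: [0.5169, -0.1871, 0.1754]
eef_rot: [[1.0, -0.0, 0.003], [-0.0, -1.0, -0.001], [0.003, 0.001, -1.0]]
contact_force: [-0.1, 0.4, 11.6]
width: 0.0152
```

Call:
servo_tool(increments=[{"hand": 1,"dx": 0,"dy": 0,"dz": 0.5,"wx": 0,"wy": 0,"wz": 0},{"hand": 1,"dx": 0,"dy": 0,"dz": 0.5,"wx": 0,"wy": 0,"wz": 0}])

```text
clock: 16.58
position: [0.5172, -0.1871, 0.1751]
eef_rot: [[1.0, -0.0, 0.004], [-0.0, -1.0, -0.001], [0.004, 0.001, -1.0]]
contact_force: [-1.0, 0.5, 11.8]
width: 0.0154
```

Call:
servo_tool(increments=[{"hand": 1,"dx": 0,"dy": 0,"dz": 0.5,"wx": 0,"wy": 0,"wz": 0},{"hand": 1,"dx": 0,"dy": 0,"dz": 1,"wx": 0,"wy": 0,"wz": 0},{"hand": 1,"dx": 0,"dy": 0,"dz": 1,"wx": 0,"wy": 0,"wz": 0}])

```text
clock: 16.95
position: [0.5176, -0.1872, 0.1745]
eef_rot: [[1.0, -0.0, 0.005], [-0.0, -1.0, -0.001], [0.005, 0.001, -1.0]]
contact_force: [0.1, 0.5, 14.0]
width: 0.0149
```

Run:
```python
from h import *
s=sensors.observe();T=np.array(s["position"]);print(T,s["contact_force"],s["wrist_torque"])
im=eyes.get_image("scene")[:,:,::-1].copy()
B=T+[0,0,.01-.1617]
P=[([B,B+[0,0,.19]],(0,0,255))]+[(circ(B+[0,0,z],r),(0,255,0)) for z,r in((0,.009),(.048,.017),(.14,.017))]
a=overlay(im,"scene",[],(235,180,50,80),7,"pics/a11.png")
b=overlay(im,"scene",P,(235,180,50,80),7,"pics/b11.png")
cv2.imwrite("pics/ab11.png",np.hstack([a,b]))
```

```text
[ 0.51763458 -0.18721287  0.17452448] [ 0.06221004  0.45345933 13.96754968] [ 0.25178503  0.08309892 -0.00121474]
```

View pics/ab11.png

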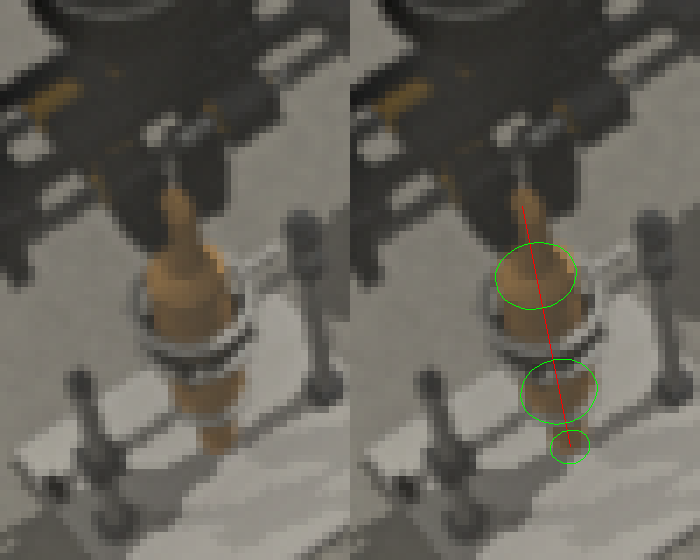

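Call:
servo_tool(increments=[{"hand": 1,"dx": 0,"dy": 0,"dz": 0,"wx": 0,"wy": 0,"wz": 0},{"hand": 1,"dx": 0,"dy": 0,"dz": 0,"wx": 0,"wy": 0,"wz": 0}])

```text
clock: 17.25
position: [0.5176, -0.1872, 0.1745]
eef_rot: [[1.0, -0.0, 0.005], [-0.0, -1.0, -0.001], [0.005, 0.001, -1.0]]
contact_force: [-0.0, 1.1, 13.9]
width: 0.0151
```

Call:
servo_tool(increments=[{"hand": 1,"dx": 0,"dy": 0,"dz": 0,"wx": 0,"wy": 0,"wz": 0}])

```text
clock: 17.38
position: [0.5176, -0.1872, 0.1745]
eef_rot: [[1.0, -0.0, 0.005], [-0.0, -1.0, -0.001], [0.005, 0.001, -1.0]]
contact_force: [0.3, 0.2, 13.6]
width: 0.0154
```

Call:
servo_tool(increments=[{"hand": 1,"dx": 0,"dy": 0,"dz": 0,"wx": 0,"wy": 0,"wz": 0}])

```text
clock: 17.5
position: [0.5176, -0.1872, 0.1745]
eef_rot: [[1.0, -0.0, 0.005], [-0.0, -1.0, -0.001], [0.005, 0.001, -1.0]]
contact_force: [-0.3, 0.6, 13.5]
width: 0.0155
```

Call:
servo_tool(increments=[{"hand": 1,"dx": 0,"dy": 0,"dz": 0.6,"wx": 0,"wy": 0,"wz": 0},{"hand": 1,"dx": 0,"dy": 0,"dz": 0.6,"wx": 0,"wy": 0,"wz": 0},{"hand": 1,"dx": 0,"dy": 0,"dz": 0.6,"wx": 0,"wy": 0,"wz": 0}])

```text
clock: 17.88
position: [0.518, -0.1873, 0.1742]
eef_rot: [[1.0, -0.0, 0.006], [-0.0, -1.0, -0.001], [0.006, 0.001, -1.0]]
contact_force: [0.1, 0.5, 15.1]
width: 0.0148
```

Call:
servo_tool(increments=[{"hand": 1,"dx": 0,"dy": 0,"dz": 0,"wx": 0,"wy": 0,"wz": 0}])

```text
clock: 18.0
position: [0.5181, -0.1873, 0.1742]
eef_rot: [[1.0, -0.0, 0.006], [-0.0, -1.0, -0.001], [0.006, 0.001, -1.0]]
contact_force: [0.0, 1.0, 15.4]
width: 0.0153
```

Call:
servo_tool(increments=[{"hand": -0.2,"dx": 0,"dy": 0,"dz": 0,"wx": 0,"wy": 0,"wz": 0},{"hand": -0.2,"dx": 0,"dy": 0,"dz": 0,"wx": 0,"wy": 0,"wz": 0},{"hand": -0.2,"dx": 0,"dy": 0,"dz": 0,"wx": 0,"wy": 0,"wz": 0},{"hand": -0.2,"dx": 0,"dy": 0,"dz": -2,"wx": 0,"wy": 0,"wz": 0},{"hand": -0.2,"dx": 0,"dy": 0,"dz": -2,"wx": 0,"wy": 0,"wz": 0}])

```text
clock: 18.62
position: [0.5154, -0.187, 0.1739]
eef_rot: [[1.0, -0.0, 0.0], [-0.0, -1.0, -0.0], [0.0, 0.0, -1.0]]
contact_force: [0.3, -0.5, -0.9]
width: 0.0526
```

Run:
```python
from h import *
s=sensors.observe();print(s["position"],s["contact_force"],s["width"])
im=eyes.get_image("scene")[:,:,::-1].copy()
a=overlay(im,"scene",[],(215,160,80,90),6,"pics/a12.png")
```

```text
[ 0.51537333 -0.18695585  0.17392588] [ 0.28544947 -0.50802243 -0.86720956] 0.052605097022826425
```

View pics/a12.png

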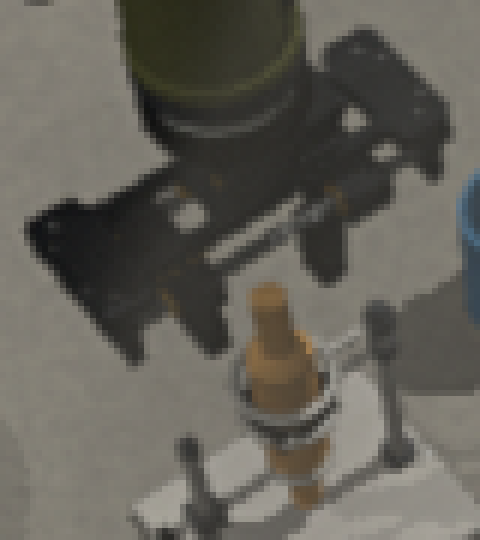

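Call:
servo_tool(increments=[{"hand": -0.2,"dx": 0,"dy": 0,"dz": -15,"wx": 0,"wy": 0,"wz": 0},{"hand": -0.2,"dx": 0,"dy": 0,"dz": -45,"wx": 0,"wy": 0,"wz": 0},{"hand": -0.2,"dx": 0,"dy": 0,"dz": -90,"wx": 0,"wy": 0,"wz": 0},{"hand": -0.2,"dx": 0,"dy": 0,"dz": -140,"wx": 0,"wy": 0,"wz": 0},{"hand": -0.2,"dx": -40,"dy": 40,"dz": -160,"wx": 0,"wy": 0,"wz": 0},{"hand": -0.2,"dx": -80,"dy": 80,"dz": -160,"wx": 0,"wy": 0,"wz": 0},{"hand": -0.2,"dx": -80,"dy": 80,"dz": -160,"wx": 0,"wy": 0,"wz": 0}])

```text
clock: 19.55
position: [0.4316, -0.2712, 0.3353]
eef_rot: [[1.0, -0.009, -0.001], [-0.009, -1.0, -0.003], [-0.001, 0.003, -1.0]]
contact_force: [0.8, 0.4, -0.1]
width: 0.0526
```

Run:
```python
from h import *
im={n:eyes.get_image(n)[:,:,::-1].copy() for n in C}
B=np.array([.5150,-.1868,.0236])
P=[([B,B+[0,0,.19]],(0,0,255))]+[(circ(B+[0,0,z],r),(0,255,0)) for z,r in((.048,.017),(.14,.017),(.19,.009))]
a=overlay(im["scene"],"scene",[],(235,190,50,70),6,"pics/x.png");b=overlay(im["scene"],"scene",P,(235,190,50,70),6,"pics/x.png")
cv2.imwrite("pics/ab13.png",np.hstack([a,b]));cv2.imwrite("pics/full13.png",np.vstack([cv2.resize(im["scene"],(480,300)),cv2.resize(im["top"],(480,300))]))
```

```text
(no output)
```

View pics/ab13.png

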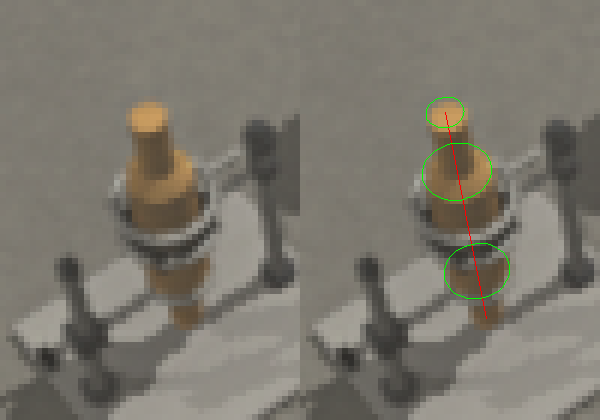

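View pics/full13.png

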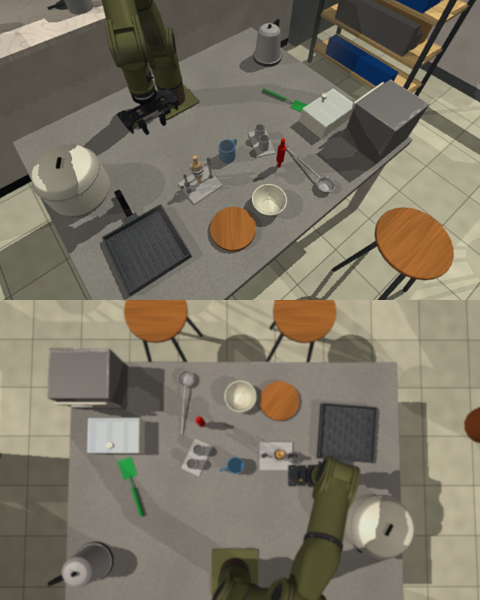

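```bash
python3 -c "
from rig import bot
print(bot.sign_off())"
```

```text
the job is handed in; nothing more can be done
None
```

The rolling pin is out of the drainer cup and standing upright in its rack, shoulder on the smallest ring. I let go of it and backed the gripper clear before handing the job in at about 19.6 s.

- **Lowering:** I felt the lips dragging on the barrel at about 7–8 N, steady, with almost no sideways force. The shoulder met the springy ring with the pin's lower end about 24 mm above the counter.
- **Press:** I pushed until the wrist read about 15.3 N. Taking off the lip drag, that is about 8 N on the ring.
- **Last pictures:** They show the pin upright through all three rings, with its shoulder on the small one. The mug, bowl, boards and the other things look unmoved.

Some checks disagreed:
- **Press force:** How far the hand sank (about 1.8 mm) at 9 N per mm would mean more than 8 N. It gives up to about 16 N, which is above the 6–14 N asked but below the 20 N limit. I went by the force reading.
- **Fingertips:** In the scene camera they looked about 20 mm higher than the reported tool position. The grip held with no visible slip.
- **Gripper opening:** It read about 15 mm on the 18 mm handle.
- **Pin height:** The pin looked about 1 pixel higher than my model predicted throughout, which fits the stated calibration error.

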